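Put the laundry bottle on its tray and snap its dosing cap on

TASK

Set the open laundry bottle down upright on the round steel tray beside the jar, without dropping or tipping it, and let go of it there. Then fit its dosing cap, which stands mouth-down on the counter, over the bottle's bare neck and press straight down until it clicks and sits fully home on the bottle's collar; keep pressing after the click and finish while still holding the cap firmly pressed down, with nothing let go. Leave the jar, the peg basket and the lint roller where they are.

Things in the scene. Friction and masses are not known exactly. Their poses are not given: they have to be found in the camera images.
- bottle_center (a point): Centre (half-way up, on the axis) of the open, uncapped white bottle: loose, 0.2 to 0.35 kg, 170 mm high, standing on the bare counter left or right of the tray. z points up its axis. Heights from its underside: body 62 mm across up to 106 mm, shoulder narrowing to 124 mm, round collar 44 mm across from 124 to 142 mm, bare neck above.
- bottle_collar (a point): Centre of the bottle's collar, on its axis, 133 mm above its underside. The collar is a straight round band, 44 mm across and 18 mm high, good to grip from above with the fingertips just clear of the shoulder below it. The cap's rim comes to rest on its flat top, 9 mm above this point.
- bottle_mouth (a point): Top centre of the bottle's neck, 170 mm above its underside, 28 mm above the collar's top. The neck is 25 mm across with a rigid round snap bead, 30 mm across, 7 to 9 mm below the mouth; above the bead it narrows to 23 mm at the mouth and so leads the cap in.
- cap_center (a point): Centre (half-way up, on the axis) of the bottle's dosing cap: loose, about 45 g, a ribbed dark grey plastic cup, mouth down, 45 mm across, 45 mm high, wall 3 mm, closed on top, standing on the bare counter on the other side of the tray. z points up. The point is 22.5 mm above its rim; with the cap home it lies 79.5 mm above bottle_center on the same axis.
- cap_rim (a point): Centre of the cap's open mouth, at its lower rim. Six sprung tabs inside the cap touch the neck about 10 mm before home and need a push of about 7 to 12 N to pass the bead, 4 to 7 mm before home; then the force drops (the click; the tabs may even draw the light bottle up) until the rim lands on the collar's flat top. The rim is then 142 mm above the bottle's underside.
- tray: Round steel drip tray, fixed to the counter, 224 mm across over an 18 mm high rim; flat floor about 205 mm across, 6 mm above the counter. Origin: centre of its underside, at counter height; z up.
- jar_center (a point): Centre (half-way up, on the axis) of a closed white jar, 56 mm across and 85 mm high, standing loose on the tray about 58 mm from the tray's centre, in any direction. The free floor is opposite to it. Not to be disturbed.
- peg_basket: Bystander: open wooden box of clothes pegs, 100 x 130 x 60 mm, loose, on the far side of the counter. Origin: centre of its underside.
- roller_center (a point): Bystander: lint roller, loose, lying on the far side of the counter, about 225 mm long and 49 mm thick. The point is on its axis where handle and roll meet, 24 mm above the counter; x runs along the roll, away from the handle.
Not all that is in view belongs to the job. What is shaped like the part that bears bottle_center but orange or purple is not meant.

How it is judged:
On the way, in this order (a step that is already met when the one before it is completed fails the run):
1. the bottle is set down on the tray, upright, while still held (not dropped) (contact force between bottle and tray above 0.3 N and contact force between the fingers and bottle above 0.3 N and horizontal distance between bottle_center and tray below 0.085 m and height (world z) of bottle_center below 0.099 m and angle between bottle_center's own z axis and vertical below 0.15 rad), for 0.1 s.
2. the bottle, still without its cap, stands by itself upright on the tray (contact force between the fingers and bottle below 0.1 N and horizontal distance between bottle_center and tray below 0.085 m and height (world z) of bottle_center below 0.095 m and angle between bottle_center's own z axis and vertical below 0.06 rad and linear speed of bottle below 0.03 m/s and distance between cap_center and bottle_center above 0.12 m), for 0.2 s.
3. the cap has snapped over the bead and is fully home on the bottle standing on the tray (z of cap_center in the frame of bottle_center between 0.075 and 0.0815 m and horizontal distance between cap_center and bottle_center below 0.006 m and angle between the z axis of cap_center and the z axis of bottle_center, either way round below 0.08 rad and horizontal distance between bottle_center and tray below 0.085 m), for 0.2 s.
At the end, for the whole second after the job is handed in: Bottle on the tray, upright within 0.06 rad, within 85 mm of its centre; cap home within 2 mm, coaxial within 6 mm and 0.08 rad; the fingers hold the cap with 2 N or more and press it so that the tray bears at least 7 N (bottle and cap weigh 2.5 to 3.8 N) (all of step 3 and height (world z) of bottle_center between 0.085 and 0.095 m and angle between bottle_center's own z axis and vertical below 0.06 rad and contact force between bottle and tray above 7 N and contact force between cap and bottle above 3 N and contact force between the fingers and cap above 2 N); the arm keeps its last pose, push and grip.
It fails at once if the open bottle is tipped more than 0.35 rad (angle between bottle_center's own z axis and vertical above 0.35 rad).
It fails at once if the jar is moved by more than 20 mm (distance of jar_center from where it was at the start of the episode above 0.02 m).
It fails at once if the peg basket is moved by more than 20 mm (distance of peg_basket from where it was at the start of the episode above 0.02 m).
It fails at once if the lint roller is moved by more than 20 mm (distance of roller_center from where it was at the start of the episode above 0.02 m).
It also fails if it takes over 64 s, if anything falls off the work surface, if the arm or the gripper's body presses on something with over 40 N, if the wrist force passes 120 N, or if a joint passes its speed limit or range.

ROBOT

A 7-joint arm with a two-finger parallel gripper is mounted at the origin on the work surface. World frame = base frame: x ahead of the robot, y to its left, z up, the work surface at z = 0. Lengths are in m, angles in rad, forces in N, time in s.
With the tool pointing down it reaches from about 0.4 to 0.85 m from the base axis. Payload 10.4 kg.
Tool frame: the origin (TCP) lies midway between the tips of the shut fingers; the grasp point (between the pads) lies 19 mm behind it; z points along the fingers, y is the line along which they close (so a half turn about z gives the same grasp; the last joint's range is limited). The gripper opens to 87 mm and grips with 3 to 60 N. Pads are 19 mm wide; open, the fingers measure 117 mm over their backs; the gripper's body (75 mm by 190 mm) begins 51 mm behind the grasp point.
Start: joints at [-0.023, 0.332, -0.065, 1.46, 0.022, 1.35, -0.088], TCP at [0.625, 0, 0.223] pointing down, gripper open.
Joint ranges: [-2.6, 2.6], [-0.5, 2.12], [-1.47, 1.34], [0.16, 2.42], [-1.27, 4.41], [0.06, 2.06], [-2.6, 2.6]. Speed limits (rad/s): [2.22, 2.22, 2.79, 2.79, 3.14, 3.14, 3.14].

INTERFACE

Orientations are given as a unit quaternion [w, x, y, z].
In Python, from cell import bot gives the robot as it stands.
- The arm moves only by the shell command python3 -m jog 'ROWS' [FORCE]. ROWS is JSON, a list that holds one entry, the list of rows, each a list of 7 numbers: the shift along the tool's x, y, z as a fraction of full scale, then the turn, a rotation vector about the tool's x, y, z as a fraction of full scale, then the gripper command: -1 is fully open, 1 is shut, values between are in proportion. In form: [[[dx, dy, dz, ax, ay, az, gripper], ...]]. A call has 1 to 20 rows; each row is the pose to reach, as a shift and turn from the pose commanded when the call began, along the tool's axes at that moment; what a row does not reach only later rows make up. Full scale, the value 1, is 0.4 m for a shift and 90 degrees for a turn. A row lasts 1/8 s, in which the tool goes at most 62.5 mm and 10.7 degrees, less where a joint would pass 70% of its speed; a pose out of reach is approached as far as the arm can. A call with a number of a shift or a turn outside -1 to 1 is refused whole. A call with a gripper value outside its range is refused whole. The fingers move at their own pace and stop on an object; FORCE is the grip in N (left out, the last holds). Time passes only in rows, so rows that repeat a pose let the fingers close. It gives the time, the measured TCP pose, the force, the opening and the grip force at its end, in the units of the state.
- bot.sense(): the state, without advancing time (a new reading comes with each control period).
- bot.get_image(name): name is "scene" or "side" or "wrist"; returns a dict with "image" (480x640x3 uint8, red, green, blue), "K" (3x3 intrinsics, pixels), "world_from_camera" (4x4, takes a point from camera to world coordinates); the wrist camera has in their place "tool_from_camera" (4x4, takes a point from camera to tool coordinates, whose origin is the TCP and whose axes are the flange's). Camera axes: x right, y down, z forward; pixel columns grow to the right and rows downward; lengths in m; the calibration is good to about 2 mm. A picture is of the moment at which its call begins: read the wrist's pose just before it. There is no depth.
- bot.job_done(): hands the job in; it is judged then, once.
The state is a dict: "time_s": time; "joint_pos": joint angles; "qvel": joint speeds; "tau": joint torques, N m; "ee_pos": TCP position; "tool_rot": TCP orientation; "ft_force": force on the tool from outside, world axes, zero at the start; "torque": the same for the moment, N m; "gripper_width": opening from 0.0 (shut) to 1.0 (fully open); "gripper_force": force on a finger pad.
Only numpy, scipy, OpenCV 4.12 (cv2) and the standard library are available. Lean on these libraries where they do the work, as an engineer would, in place of code of your own. Each camera call takes 0.05 s, during which the arm holds its last target. There are 200 camera calls.

## Working session

There is one attempt and no reset: what is moved stays moved. The work goes in short steps, Python scripts to look and compute and a shell command to move; the robot and the scene stay as the last step left them, time stands still between calls to the robot, and variables do not carry over. Pictures are saved under pics/ and viewed, at most 10 in all, crops included, and the job is handed in when it is done.

```bash
mkdir -p pics; cat > h.py <<'E'
import numpy as np, cv2
from cell import bot
def cam(n):
    s=bot.sense(); d=bot.get_image(n)
    if n=="wrist":
        from scipy.spatial.transform import Rotation as R
        q=s["tool_rot"]; T=np.eye(4); T[:3,:3]=R.from_quat([q[1],q[2],q[3],q[0]]).as_matrix(); T[:3,3]=s["ee_pos"]
        M=T@np.array(d["tool_from_camera"])
    else: M=np.array(d["world_from_camera"])
    return np.array(d["image"]),np.array(d["K"]),M
def ray(K,M,u,v):
    r=M[:3,:3]@np.linalg.inv(K)@[u,v,1]; return M[:3,3],r/np.linalg.norm(r)
def plane(K,M,u,v,z):
    o,r=ray(K,M,u,v); return o+r*(z-o[2])/r[2]
def tri(*rays):
    A=sum(np.eye(3)-np.outer(r,r) for o,r in rays); b=sum((np.eye(3)-np.outer(r,r))@o for o,r in rays)
    return np.linalg.solve(A,b)
E
python3 - <<'E'
from h import *
s=bot.sense(); print(s)
for n in("scene","side","wrist"):
    im,K,M=cam(n); cv2.imwrite(f"pics/{n}0.png",im[:,:,::-1]); print(n,K.round(1).tolist(),M.round(3).tolist())
E
```

```text
{'time_s': 0.0, 'joint_pos': array([-0.02261922,  0.33288948, -0.06469072,  1.4609441 ,  0.02157625,
        1.34987214, -0.08853807]), 'qvel': array([ 4.07629952e-05, -1.19074286e-03, -2.37771554e-04,  4.16746439e-04,
       -1.40390525e-03,  2.62414955e-04, -1.01209166e-03]), 'tau': array([-1.20520472e-04, -6.23245955e+01,  2.44190963e-02, -3.89891267e+01,
       -6.13984605e-02,  3.97891912e-02,  1.87085252e-04]), 'ee_pos': array([6.24618862e-01, 9.24082805e-06, 2.21741574e-01]), 'tool_rot': array([-4.85653078e-04,  7.07110774e-01,  7.07102432e-01, -5.17082939e-04]), 'ft_force': array([1.1037884 , 0.82477232, 0.42022168]), 'torque': array([0.00677157, 0.07361053, 0.04243802]), 'gripper_force': 0.0, 'gripper_width': 0.9967748615376506}
scene [[503.5, 0.0, 312.1], [0.0, 503.5, 239.4], [0.0, 0.0, 1.0]] [[0.46, 0.467, -0.755, 1.408], [0.888, -0.265, 0.376, -0.343], [-0.024, -0.844, -0.536, 0.721], [0.0, 0.0, 0.0, 1.0]]
side [[508.4, 0.0, 314.9], [0.0, 508.4, 234.6], [0.0, 0.0, 1.0]] [[0.95, -0.219, 0.224, 0.339], [-0.313, -0.626, 0.715, -0.74], [-0.016, -0.749, -0.663, 0.858], [0.0, 0.0, 0.0, 1.0]]
wrist [[384.7, 0.0, 317.8], [0.0, 384.7, 245.7], [0.0, 0.0, 1.0]] [[1.0, 0.001, 0.0, 0.624], [0.001, -0.965, -0.262, 0.071], [0.0, 0.262, -0.965, 0.384], [0.0, 0.0, 0.0, 1.0]]
```

View pics/scene0.png

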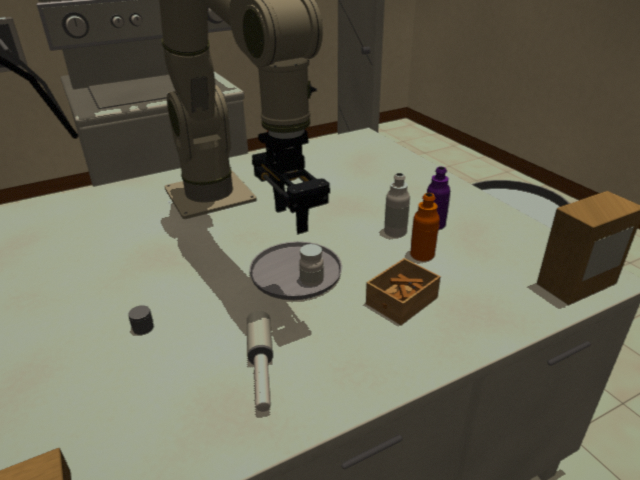

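View pics/side0.png

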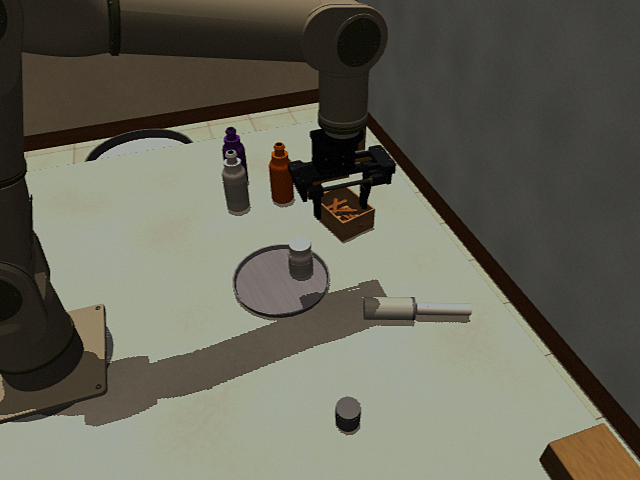

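Scene: bottle at (398,205), mouth (399,176); cap (141,320); tray (296,270); jar lid (311,252). Side: bottle mouth (230,152), cap (347,414), tray (281,281), jar lid (300,243). Orange and purple bottles stand just beyond the white one.

```bash
python3 - <<'E'
from h import *
sc=cam("scene");sd=cam("side")
P={"mouth":((399,176),(230,152),.17),"cap":((141,310),(347,405),.043),"tray":((296,269),(281,279),.018),"jartop":((311,249),(300,243),.091),"orange":((429,198),(280,145),.17),"purple":((441,170),(232,130),.17),"basket":((403,293),(348,218),.03),"rollerA":((258,322),(376,305),.045)}
for k,(a,b,z) in P.items():
    print(k,tri(ray(*sc[1:],*a),ray(*sd[1:],*b)).round(3),plane(*sc[1:],*a,z).round(3),plane(*sd[1:],*b,z).round(3))
for n,(im,K,M) in(("sc",sc),("sd",sd)): # bottle grey/white column, cap dark
    print(n)
for nm,(u,v) in {"R1":(416,310),"R2":(470,312),"R0":(364,308)}.items(): print(nm,plane(*sd[1:],u,v,.024).round(3))
E
```

```text
mouth [0.469 0.376 0.166] [0.476 0.371 0.17 ] [0.468 0.37  0.17 ]
cap [ 0.526 -0.306  0.045] [ 0.521 -0.304  0.043] [ 0.527 -0.307  0.043]
tray [0.505 0.06  0.007] [0.516 0.056 0.018] [0.503 0.047 0.018]
jartop [0.558 0.075 0.091] [0.556 0.078 0.091] [0.558 0.071 0.091]
orange [0.598 0.369 0.164] [0.608 0.361 0.17 ] [0.596 0.36  0.17 ]
purple [0.496 0.488 0.165] [0.501 0.484 0.17 ] [0.494 0.476 0.17 ]
basket [0.725 0.21  0.021] [0.726 0.214 0.03 ] [0.719 0.186 0.03 ]
rollerA [ 0.669 -0.104  0.036] [ 0.676 -0.105  0.045] [ 0.665 -0.115  0.045]
sc
sd
R1 [ 0.747 -0.139  0.024]
R2 [ 0.852 -0.181  0.024]
R0 [ 0.646 -0.098  0.024]
```

View pics/wrist0.png

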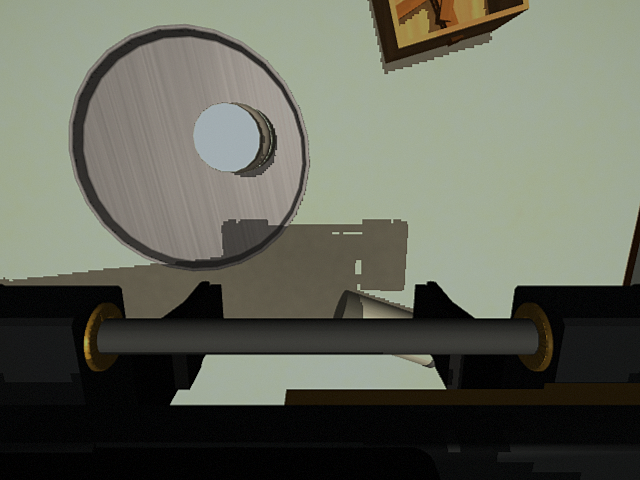

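Wrist: tray ring centred near (189,147), jar lid near (228,137), roller below it. I'll refine the tray and jar from this picture and move to look at the bottle.

```bash
python3 -m jog '[[[0.15,-0.08,-0.07,0,0,0,-1],[0.3,-0.16,-0.07,0,0,0,-1],[0.45,-0.24,-0.07,0,0,0,-1],[0.6,-0.32,-0.07,0,0,0,-1],[0.7,-0.36,-0.07,0,0,0,-1],[0.75,-0.39,-0.07,0,0,0,-1],[0.75,-0.39,-0.07,0,0,0,-1],[0.75,-0.39,-0.07,0,0,0,-1],[0.75,-0.39,-0.07,0,0,0,-1],[0.75,-0.39,-0.07,0,0,0,-1]]]'
python3 - <<'E'
from h import *
# tray/jar from the saved first wrist view (pose printed then)
K=np.array([[384.7,0,317.8],[0,384.7,245.7],[0,0,1]]);M=np.array([[1,.001,0,.624],[.001,-.965,-.262,.071],[0,.262,-.965,.384],[0,0,0,1]])
for n,us,z in(("tray",[(69,147),(309,147),(189,25),(189,270)],.018),("jar",[(193,137),(262,137),(228,102),(228,172)],.091)):
    p=np.array([plane(K,M,*u,z) for u in us]); print(n,p.round(3).tolist(),(p[0]+p[1])[0]/2,(p[2]+p[3])[1]/2)
im,K,M=cam("wrist"); print(bot.sense()["ee_pos"],M[:3,3]); cv2.imwrite("pics/wb.png",im[:,:,::-1])
E
```

```text
time_s: 1.5
ee_pos: [0.4696, 0.2991, 0.2506]
tool_rot: [0.0, 0.708, 0.707, -0.0]
ft_force: [-0.4, 0.2, 0.3]
gripper_width: 0.998
gripper_force: 0.0
tray [[0.395, 0.066, 0.018], [0.616, 0.066, 0.018], [0.514, 0.167, 0.018], [0.495, -0.054, 0.018]] 0.5051948373046342 0.05641562733521738
jar [[0.532, 0.074, 0.091], [0.583, 0.074, 0.091], [0.56, 0.098, 0.091], [0.557, 0.049, 0.091]] 0.557728392161513 0.07337584432566137
[0.46946466 0.29934887 0.25059539] [0.46859475 0.36990452 0.41287659]
```

View pics/wb.png

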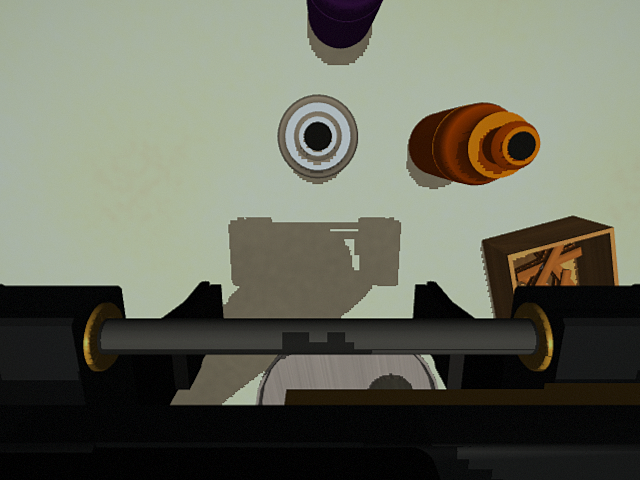

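The bottle's mouth shows as a dark disc at (317,136) with the neck and collar rings around it, clear of the orange and purple bottles.

```bash
python3 - <<'E'
from h import *
im,K,M=cam("wrist"); g=im[100:175,275:362].max(2)
n,l,st,c=cv2.connectedComponentsWithStats((g<60).astype(np.uint8))
i=1+np.argmax(st[1:,4]); u=c[i]+[275,100]; p=plane(K,M,*u,.17); e=bot.sense()["ee_pos"]
print(u,st[i],p,(p-e)/.4)
E
```

```text
[317.72368421 136.3125    ] [ 29  23  28  28 608] [0.46885511 0.3730398  0.17      ] [-0.00114178  0.18377049 -0.20140156]
```

```bash
python3 -m jog '[[[0.1,0,0,0,0,0,-1],[0.184,0,0,0,0,0,-1],[0.184,0,0,0,0,0,-1],[0.184,0,0.1,0,0,0,-1],[0.184,0,0.2,0,0,0,-1],[0.184,0,0.27,0,0,0,-1],[0.184,0,0.303,0,0,0,-1],[0.184,0,0.303,0,0,0,-1],[0.184,0,0.303,0,0,0,-1],[0.184,0,0.303,0,0,0,0],[0.184,0,0.303,0,0,0,0.2],[0.184,0,0.303,0,0,0,0.4],[0.184,0,0.303,0,0,0,1],[0.184,0,0.303,0,0,0,1],[0.184,0,0.303,0,0,0,1],[0.184,0,0.303,0,0,0,1]]]' 25
python3 - <<'E'
from h import *
im,K,M=cam("wrist");im2=cam("scene")[0]; cv2.imwrite("pics/g1.png",im2[120:360,220:540,::-1].repeat(2,0).repeat(2,1))
E
```

```text
time_s: 3.6
ee_pos: [0.4691, 0.3736, 0.1294]
tool_rot: [0.0, 0.707, 0.707, 0.0]
ft_force: [0.8, 0.3, -0.5]
gripper_width: 0.493
gripper_force: 25.0
```

View pics/g1.png

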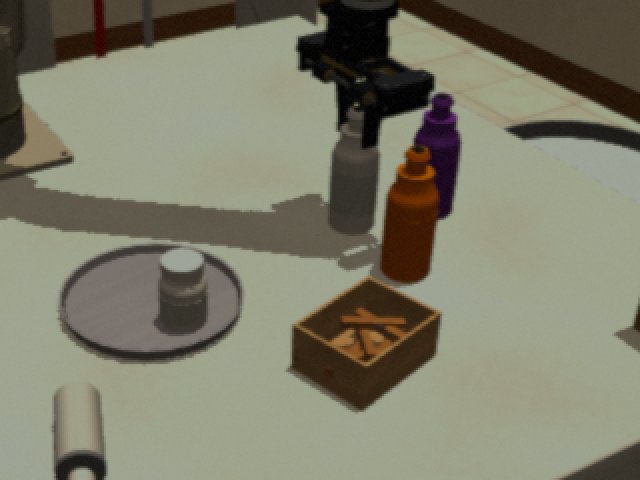

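The fingers hold the collar (opening 43 mm, as expected for 44 mm) and the bottle stands upright. I lift and carry it to about (0.465, 0.043).

```bash
python3 -m jog '[[[0,0,0,0,0,0,1],[0,0,-0.04,0,0,0,1],[0,0,-0.1,0,0,0,1],[0,0,-0.14,0,0,0,1],[0,0,-0.15,0,0,0,1],[-0.02,0,-0.15,0,0,0,1],[-0.06,0,-0.15,0,0,0,1],[-0.12,0,-0.15,0,0,0,1],[-0.18,0,-0.15,0,0,0,1],[-0.25,0,-0.15,0,0,0,1],[-0.32,0,-0.15,0,0,0,1],[-0.39,0,-0.15,0,0,0,1],[-0.46,0,-0.15,0,0,0,1],[-0.53,0,-0.15,0,0,0,1],[-0.6,-0.01,-0.15,0,0,0,1],[-0.67,-0.01,-0.15,0,0,0,1],[-0.73,-0.01,-0.15,0,0,0,1],[-0.78,-0.01,-0.15,0,0,0,1],[-0.81,-0.01,-0.15,0,0,0,1],[-0.826,-0.01,-0.15,0,0,0,1]]]' 35
python3 - <<'E'
from h import *
im2=cam("side")[0]; cv2.imwrite("pics/g2.png",im2[120:360,180:500,::-1].repeat(2,0).repeat(2,1)); print(bot.sense()["gripper_width"])
E
```

```text
time_s: 6.2
ee_pos: [0.4647, 0.0424, 0.1891]
tool_rot: [-0.0, 0.707, 0.707, -0.0]
ft_force: [-0.3, 0.4, -3.3]
gripper_width: 0.492
gripper_force: 35.0
0.4930642621812842
```

View pics/g2.png

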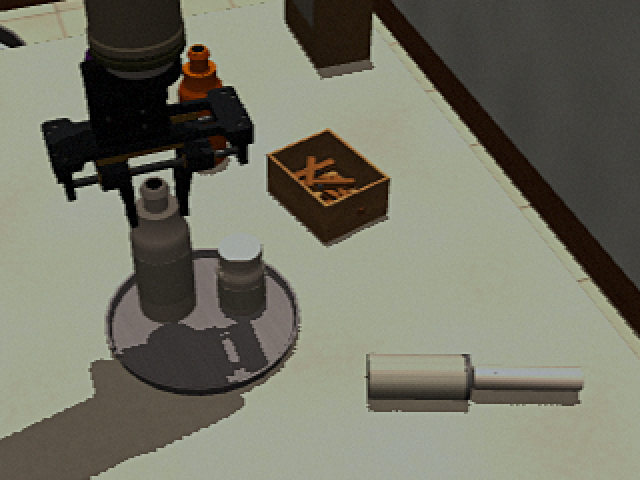

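Bottle hangs upright over the free part of the tray. Lowering gently.

```bash
python3 -m jog '[[[0,0,0.03,0,0,0,1],[0,0,0.07,0,0,0,1],[0,0,0.1,0,0,0,1],[0,0,0.12,0,0,0,1],[0,0,0.127,0,0,0,1],[0,0,0.131,0,0,0,1],[0,0,0.134,0,0,0,1],[0,0,0.136,0,0,0,1],[0,0,0.136,0,0,0,1],[0,0,0.136,0,0,0,1]]]' 35
```

```text
time_s: 7.5
ee_pos: [0.4653, 0.0432, 0.1353]
tool_rot: [0.0, 0.707, 0.707, 0.0]
ft_force: [0.1, 0.6, 0.3]
gripper_width: 0.497
gripper_force: 35.0
```

The weight is taken by the tray (force from -3.3 N to about 0). Slight push, then release and rise.

```bash
python3 -m jog '[[[0,0,0.001,0,0,0,1],[0,0,0.001,0,0,0,1],[0,0,0.001,0,0,0,1],[0,0,0.001,0,0,0,0],[0,0,0.001,0,0,0,-0.3],[0,0,0.001,0,0,0,-1],[0,0,0.001,0,0,0,-1],[0,0,0.001,0,0,0,-1],[0,0,0.001,0,0,0,-1],[0,0,-0.05,0,0,0,-1],[0,0,-0.12,0,0,0,-1],[0,0,-0.2,0,0,0,-1],[0,0,-0.3,0,0,0,-1],[-0.08,0,-0.3,0,0,0,-1],[-0.16,0,-0.3,0,0,0,-1],[-0.16,0,-0.3,0,0,0,-1],[-0.16,0,-0.3,0,0,0,-1],[-0.16,0,-0.3,0,0,0,-1]]]' 20
python3 - <<'E'
from h import *
im,K,M=cam("wrist"); cv2.imwrite("pics/wp.png",im[:,:,::-1]); print(bot.sense()["ee_pos"])
g=im[:260].max(2)
n,l,st,c=cv2.connectedComponentsWithStats((g<60).astype(np.uint8))
for i in range(1,n):
    if 200<st[i,4]<2500: print(c[i],st[i],plane(K,M,*c[i],.176))
E
```

```text
time_s: 9.75
ee_pos: [0.465, -0.0198, 0.2549]
tool_rot: [-0.0, 0.707, 0.708, 0.0]
ft_force: [-0.7, -0.1, 0.1]
gripper_width: 1.001
gripper_force: 0.0
[ 0.46504126 -0.0198908   0.25488231]
[565.70585413  21.71880998] [ 537    0  103   49 2084] [0.60331719 0.11617187 0.176     ]
[391.07978723 125.51329787] [382  94  33  54 376] [0.50812182 0.0602534  0.176     ]
[319.04737733 155.35532995] [306 142  27  28 591] [0.46501699 0.04273446 0.176     ]
```

View pics/wp.png

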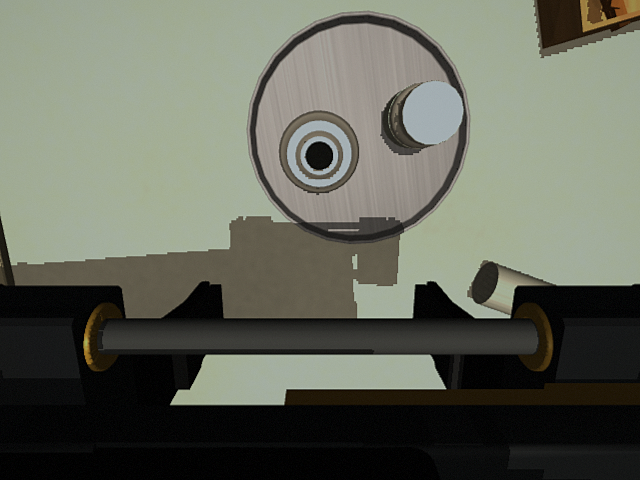

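The bottle stands upright on the tray at (319,155), i.e. (0.465, 0.043), with jar at (433,113) untouched. Now to the cap.

```bash
python3 -m jog '[[[-0.1,0.02,0,0,0,0,-1],[-0.23,0.04,0,0,0,0,-1],[-0.36,0.07,0,0,0,0,-1],[-0.49,0.1,0,0,0,0,-1],[-0.62,0.12,0.05,0,0,0,-1],[-0.75,0.15,0.1,0,0,0,-1],[-0.85,0.15,0.125,0,0,0,-1],[-0.89,0.15,0.125,0,0,0,-1],[-0.89,0.15,0.125,0,0,0,-1],[-0.89,0.15,0.125,0,0,0,-1],[-0.89,0.15,0.125,0,0,0,-1],[-0.89,0.15,0.125,0,0,0,-1]]]'
python3 - <<'E'
from h import *
im,K,M=cam("wrist"); cv2.imwrite("pics/wc.png",im[:,:,::-1]); e=bot.sense()["ee_pos"]; print(e)
g=im[:270].max(2)
n,l,st,c=cv2.connectedComponentsWithStats((g<110).astype(np.uint8))
for i in range(1,n):
    if st[i,4]>800: p=plane(K,M,*c[i],.045); print(c[i],st[i],p,(p-e)/.4)
E
```

```text
time_s: 11.3
ee_pos: [0.5254, -0.3759, 0.2054]
tool_rot: [0.0, 0.707, 0.708, 0.0]
ft_force: [0.0, -0.5, -0.8]
gripper_width: 1.002
gripper_force: 0.0
[ 0.52531349 -0.37615144  0.2053004 ]
[164.14628345 182.42171882] [    0    27   413   243 35315] [ 0.39725783 -0.33840033  0.045     ] [-0.32013916  0.09437776 -0.40075101]
```

View pics/wc.png

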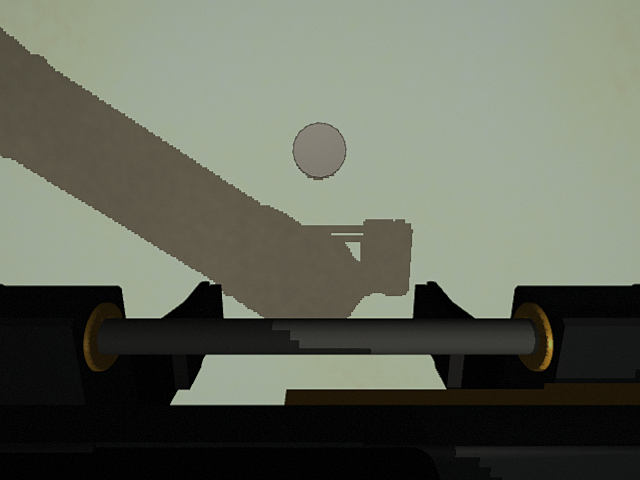

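The cap's top disc is centred at (319.5,150), about 53 px across, with nothing near it.

```bash
python3 - <<'E'
from h import *
im=cv2.imread("pics/wc.png"); e=bot.sense()["ee_pos"]; d,K,M=cam("wrist")
w=im[100:200,270:370].astype(int)
# cap top is neutral/reddish grey, counter greenish
m=((w[:,:,1]-w[:,:,2])<3).astype(np.uint8)
n,l,st,c=cv2.connectedComponentsWithStats(m); i=1+np.argmax(st[1:,4]); u=c[i]+[270,100]
print(u,st[i])
for q in(u,(319.5,150.2)): p=plane(K,M,*q,.045); print(p,(p-e)/.4)
E
```

```text
[318.97327111 150.43911752] [  22   22   55   58 2357]
[ 0.52576681 -0.31254414  0.045     ] [ 0.00113328  0.15901824 -0.40075101]
[ 0.52619516 -0.31235438  0.045     ] [ 0.00220417  0.15949265 -0.40075101]
```

```bash
python3 -m jog '[[[0.08,0.002,0,0,0,0,-1],[0.159,0.002,0,0,0,0,-1],[0.159,0.002,0.1,0,0,0,-1],[0.159,0.002,0.2,0,0,0,-1],[0.159,0.002,0.3,0,0,0,-1],[0.159,0.002,0.4,0,0,0,-1],[0.159,0.002,0.46,0,0,0,-1],[0.159,0.002,0.483,0,0,0,-1],[0.159,0.002,0.483,0,0,0,-1],[0.159,0.002,0.483,0,0,0,-1],[0.159,0.002,0.483,0,0,0,0],[0.159,0.002,0.483,0,0,0,0.3],[0.159,0.002,0.483,0,0,0,1],[0.159,0.002,0.483,0,0,0,1],[0.159,0.002,0.483,0,0,0,1],[0.159,0.002,0.483,0,0,0,1],[0.159,0.002,0.483,0,0,0,1]]]' 30
```

```text
time_s: 13.52
ee_pos: [0.5258, -0.3132, 0.0118]
tool_rot: [0.0, 0.707, 0.707, 0.0]
ft_force: [0.7, 0.8, 0.6]
gripper_width: 0.493
gripper_force: 30.0
```

```bash
python3 -m jog '[[[0,0,0,0,0,0,1],[0,0,-0.08,0,0,0,1],[0,0,-0.2,0,0,0,1],[0,0,-0.33,0,0,0,1],[0,0,-0.45,0,0,0,1],[0.04,0,-0.533,0,0,0,1],[0.12,-0.02,-0.533,0,0,0,1],[0.22,-0.04,-0.533,0,0,0,1],[0.32,-0.06,-0.533,0,0,0,1],[0.42,-0.08,-0.533,0,0,0,1],[0.52,-0.1,-0.533,0,0,0,1],[0.62,-0.12,-0.533,0,0,0,1],[0.72,-0.14,-0.533,0,0,0,1],[0.8,-0.152,-0.533,0,0,0,1],[0.86,-0.152,-0.533,0,0,0,1],[0.89,-0.152,-0.533,0,0,0,1],[0.89,-0.152,-0.533,0,0,0,1],[0.89,-0.152,-0.533,0,0,0,1],[0.89,-0.152,-0.533,0,0,0,1]]]' 45
python3 - <<'E'
from h import *
a=cam("scene");b=cam("side");e=bot.sense()["ee_pos"];print(e)
R=[]
for im,K,M in(a,b):
    p=np.linalg.inv(M)@[*e[:2],.17,1]; q=K@p[:3]; u,v=(q[:2]/q[2]).astype(int); print(u,v)
    R.append(cv2.resize(im[v-60:v+60,u-40:u+40,::-1],(400,600),interpolation=cv2.INTER_CUBIC))
cv2.imwrite("pics/al.png",np.hstack(R))
E
```

```text
time_s: 15.9
ee_pos: [0.4651, 0.0419, 0.2249]
tool_rot: [0.0, 0.708, 0.707, -0.0]
ft_force: [0.7, 0.1, 0.2]
gripper_width: 0.489
gripper_force: 45.0
[0.46506806 0.04220956 0.22495218]
278 205
259 233
```

View pics/al.png

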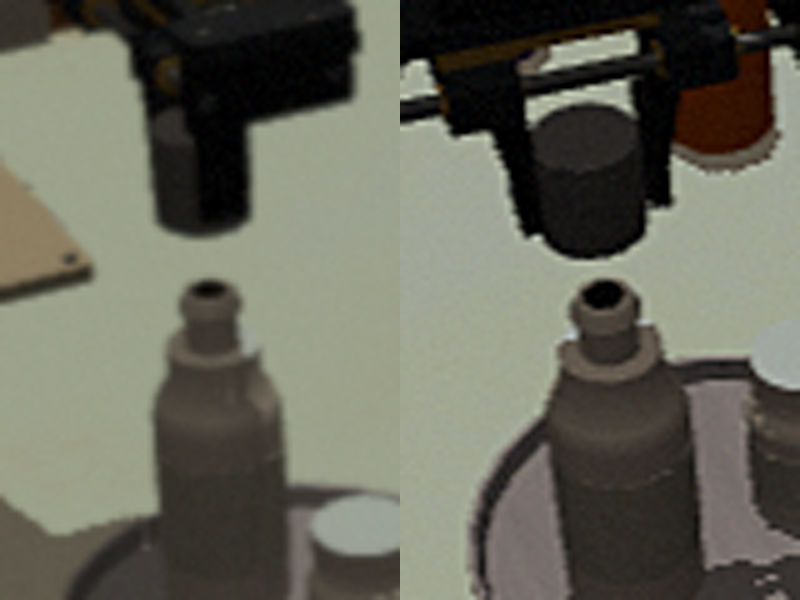

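```bash
python3 - <<'E'
from h import *
for n,u0,v0 in(("scene",278,205),("side",259,233)):
    im,K,M=cam(n)
    for z in(.06,.139,.148,.176,.213,.235,.258):
        q=K@(np.linalg.inv(M)@[.465,.0425,z,1])[:3]; q=q[:2]/q[2]; print(n,z,((q-[u0-40,v0-60])*5).round(1)+([0,0] if n=="scene" else [400,0]))
    J=[(K@(np.linalg.inv(M)@[.465+a,.0425+b,.18,1])[:3]) for a,b in((0,0),(.001,0),(0,.001))]; J=[j[:2]/j[2]*5 for j in J]; print("per mm",(J[1]-J[0]).round(2),(J[2]-J[0]).round(2))
E
```

```text
scene 0.06 [214.9 502.6]
scene 0.139 [205.1 360.3]
scene 0.148 [203.9 343.4]
scene 0.176 [200.3 290. ]
scene 0.213 [195.3 217.3]
scene 0.235 [192.2 172.8]
scene 0.258 [188.9 125.3]
per mm [0.9 0.9] [ 2.   -0.52]
side 0.06 [624.  491.4]
side 0.139 [608.4 359. ]
side 0.148 [606.5 343.1]
side 0.176 [600.6 292.4]
side 0.213 [592.3 222.6]
side 0.235 [587.2 179.5]
side 0.258 [581.8 133. ]
per mm [ 2.39 -0.53] [-0.57 -1.52]
```

Cap and bottle axes agree within about 1 mm in both views (scene: cap rim at 202 vs mouth 209 in the crop, about right for the axis slant; side: 592 vs 605). Descend with a 1 mm trim.

```bash
python3 -m jog '[[[0.002,0.001,0,0,0,0,1],[0.002,0.001,0.03,0,0,0,1],[0.002,0.001,0.06,0,0,0,1],[0.002,0.001,0.09,0,0,0,1],[0.002,0.001,0.11,0,0,0,1],[0.002,0.001,0.125,0,0,0,1],[0.002,0.001,0.132,0,0,0,1],[0.002,0.001,0.132,0,0,0,1],[0.002,0.001,0.132,0,0,0,1]]]' 50
```

```text
time_s: 17.23
ee_pos: [0.4656, 0.0436, 0.1725]
tool_rot: [0.0, 0.707, 0.707, 0.0]
ft_force: [0.1, -1.1, 0.9]
gripper_width: 0.486
gripper_force: 50.0
```

```bash
python3 -m jog '[[[0,0,0.007,0,0,0,1],[0,0,0.013,0,0,0,1],[0,0,0.018,0,0,0,1],[0,0,0.022,0,0,0,1],[0,0,0.022,0,0,0,1]]]' 55; python3 -m jog '[[[0,0,0.003,0,0,0,1],[0,0,0.006,0,0,0,1],[0,0,0.009,0,0,0,1],[0,0,0.009,0,0,0,1],[0,0,0.009,0,0,0,1]]]' 55
```

```text
time_s: 17.85
ee_pos: [0.4648, 0.0437, 0.1626]
tool_rot: [-0.0, 0.707, 0.707, -0.001]
ft_force: [-0.7, 0.0, -2.5]
gripper_width: 0.493
gripper_force: 55.0
time_s: 18.48
ee_pos: [0.466, 0.0437, 0.1603]
tool_rot: [0.0, 0.707, 0.707, 0.001]
ft_force: [1.3, 0.3, 3.0]
gripper_width: 0.489
gripper_force: 55.0
```

The -2.5 N reading at 0.1626 fits the click; the rim now starts to bear. Press on in small steps.

```bash
python3 -m jog '[[[0,0,0.001,0,0,0,1],[0,0,0.002,0,0,0,1],[0,0,0.002,0,0,0,1],[0,0,0.002,0,0,0,1]]]' 60; python3 -m jog '[[[0,0,0.001,0,0,0,1],[0,0,0.002,0,0,0,1],[0,0,0.002,0,0,0,1],[0,0,0.002,0,0,0,1]]]' 60
```

```text
time_s: 18.98
ee_pos: [0.4666, 0.0437, 0.16]
tool_rot: [0.001, 0.707, 0.707, 0.001]
ft_force: [2.9, -0.7, 6.0]
gripper_width: 0.483
gripper_force: 60.0
time_s: 19.48
ee_pos: [0.4671, 0.0437, 0.1598]
tool_rot: [0.001, 0.707, 0.707, 0.002]
ft_force: [2.7, -0.1, 9.3]
gripper_width: 0.489
gripper_force: 60.0
```

```bash
python3 -m jog '[[[0,0.001,0.001,0,0,0,1],[0,0.002,0.002,0,0,0,1],[0,0.002,0.003,0,0,0,1],[0,0.002,0.003,0,0,0,1],[0,0.002,0.003,0,0,0,1]]]' 60; python3 - <<'E'
from h import *
s=bot.sense();print(s["ee_pos"],s["ft_force"],s["torque"],s["gripper_force"])
a=cam("scene")[0];b=cam("side")[0]
cv2.imwrite("pics/fin.png",np.hstack([cv2.resize(im[v-60:v+60,u-40:u+40,::-1],(400,600)) for im,u,v in((a,278,205),(b,259,233))]))
E
```

```text
time_s: 20.1
ee_pos: [0.4682, 0.0437, 0.1595]
tool_rot: [0.002, 0.707, 0.707, 0.002]
ft_force: [0.7, -1.4, 19.4]
gripper_width: 0.49
gripper_force: 60.0
[0.46820647 0.04367202 0.1595403 ] [ 0.65265529 -1.41103135 19.37648195] [-0.28691108  0.12443146  0.05328861] 60.006365152221406
```

View pics/fin.png

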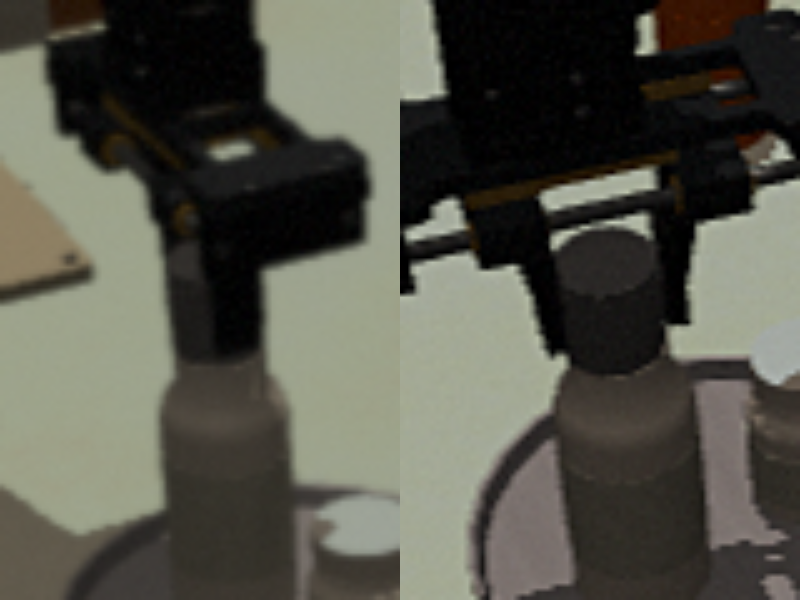

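Both views show the cap seated on the collar (rim at crop row ~360), with the bottle upright; TCP height 0.1595 matches home (0.1598) at 19 N. Hold briefly, then hand in.

```bash
python3 -m jog '[[[0,0,0,0,0,0,1],[0,0,0,0,0,0,1],[0,0,0,0,0,0,1],[0,0,0,0,0,0,1]]]' 60 && python3 -c "
from cell import bot
s=bot.sense();print(s['ee_pos'],s['ft_force'])
if s['ft_force'][2]>9: print(bot.job_done())"
```

```text
time_s: 20.7
ee_pos: [0.4682, 0.0437, 0.1596]
tool_rot: [0.002, 0.707, 0.707, 0.002]
ft_force: [-0.3, -1.2, 17.3]
gripper_width: 0.487
gripper_force: 60.0
[0.46820976 0.0436933  0.15955901] [-0.34285468 -1.22008765 17.29977023]
the job is handed in; nothing more can be done
None
```

I set the bottle upright on the tray and let it go there, then pressed the cap home on its collar and handed the job in at 20.7 s, still gripping the cap and pressing down with about 17 N; no verdict came back.

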